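# Snap the blue cap home in its pipe fitting

### The arm

A 6-joint arm with a two-finger parallel gripper is mounted at the origin on the work surface. World frame = base frame: x ahead of the robot, y to its left, z up, the work surface at z = 0. Lengths are in m, angles in degrees, forces in N, time in s.
With the tool pointing down it reaches from about 0.25 to 0.725 m from the base axis. Payload 9.7 kg.
Tool frame: the origin (TCP) lies at the very end of the fingers, on their centre line; the grasp point (between the pads) lies 19 mm behind it; z points along the fingers, y is the line along which they close (so a half turn about z gives the same grasp; the last joint's range is limited). The gripper opens to 85 mm and grips with 20 to 120 N. Pads are 22 mm wide; open, the fingers measure 114 mm over their backs; the gripper's body (76 mm by 85 mm) begins 54 mm behind the grasp point. The pads swing forward as they close: fully open they stand 13 mm farther back than shut.
Start: joints at [0, 4.979, 10.078, 95.1, 0, 90], TCP at [0.55, -0, 0.231] pointing down, gripper open.
Joint ranges: [-179.16, 179.16], [-48.56, 103.87], [-65.8, 70.77], [-126.05, 130.52], [-82.76, 87.17], [-180, 180]. Speed limits (degrees/s): [127.2, 127.2, 147.25, 180, 180, 180].

### API

Orientations are given as [roll, pitch, yaw] about the fixed x, y, z axes, in that order (R = Rz(yaw) Ry(pitch) Rx(roll)).
In Python, from workcell import bot, viewer, finder gives the robot as it stands. The module is installed in compiled form; this text tells all that it offers.
- The arm moves only by the shell command python3 -m inch 'ROWS' [FORCE]. ROWS is JSON, a list that holds one entry, the list of rows, each a list of 7 numbers: the opening in per cent of the stroke, from 0 (shut) to 100 (fully open), then the shift along the tool's x, y, z in mm, then the turn, a rotation vector about the tool's x, y, z in degrees. In form: [[[grip, tx, ty, tz, ax, ay, az], ...]]. A call has 1 to 8 rows; each row shifts and turns the commanded pose from where the row before left it, along the tool's axes as they then stand; what a row does not reach is not made up. A row lasts 1/8 s, in which the tool goes at most 62.5 mm and 10.7 degrees, less where a joint would pass 70% of its speed; a pose out of reach is approached as far as the arm can. A call with a gripper value outside its range is refused whole. The fingers move at their own pace and stop on an object; FORCE is the grip in N (left out, the last holds). Time passes only in rows, so rows that do not move let the fingers close. It gives the time, the measured TCP pose, the force, the opening and the grip force at its end, in the units of the state.
- bot.get_obs(): the state, without advancing time (a new reading comes with each control period).
- viewer.camera(name): name is "scene" or "side" or "wrist"; returns a dict with "pixels" (420x560x3 uint8, red, green, blue), "vfov" (degrees; the focal length in pixels is half the picture's height over the tangent of half this angle, whatever the lens; pixels are square), "cx", "cy" (the principal point, pixels), "R" (3x3) and "t" (3): a world point X has camera coordinates R X + t. Camera axes: x right, y down, z forward; pixel columns grow to the right and rows downward; lengths in m; the calibration is good to about 2 mm. The wrist camera is an equidistant fisheye: a pixel r from the principal point sees the ray r / f radians off the axis. A picture is of the moment at which its call begins. There is no depth.
- bot.job_done(): hands the job in; it is judged then, once.
Trained networks look in the newest picture that a camera, given by its name, has taken for a name from the list of things; names that differ only in an ending like _2 or _b are one class to them, and where a whole thing is asked for, a point or a joint stands for the part that bears it (a point fixed in the world has none). Each returns a list of dicts, best first, with "conf" (0 to 1); they miss things now and then, are a little off and sometimes report something else, mostly with a low value. They report only what shows in the picture. A call takes as long as a camera call. They do not tell look-alikes from the thing itself.
- finder.outline_of(camera, thing): "pixels" (420x560 bool, what is visible of it) and "extent" ([centre column, centre row, width, height] in pixels, round what is visible of it).
- finder.mark_of(camera, thing): "position" ([column, row] in pixels: a listed point, or the origin of a listed thing).
The state is a dict: "time": time; "q": joint angles; "qd": joint speeds; "joint_efforts": joint torques, N m; "ee_pos": TCP position; "tcp_rot": TCP orientation; "wrist_force": force on the tool from outside, world axes, zero at the start; "torque": the same for the moment, N m; "opening": finger opening in m; "grasp_force": force on a finger pad.
Only numpy, scipy, OpenCV 4.12 (cv2) and the standard library are available. Lean on these libraries where they do the work, as an engineer would, in place of code of your own. Each camera call takes 0.05 s, during which the arm holds its last target. There are 200 camera calls.

### The job

One of the two orange pipe fittings on the bench has a blue cap standing proud of its mouth. Pick up the yellow-handled pusher, hold its metal face centred over the blue cap and press straight down until the cap is snapped in fully home against its stop, then stand the pusher back upright on a clear spot of the bench. Do not push the cap with the gripper itself, and leave the black cap of the other fitting as it is.

Things in the scene. Friction and masses are not known exactly. Their poses are not given: they have to be found in the camera images.
- pusher_mid (a point): Hand pusher standing loose on the bench: round aluminium foot 60 mm across, 16 mm high, flat underside (the pressing face), and a straight round yellow handle 30 mm across rising to 120 mm above the face, its top 5 mm red; about 0.25 kg. This point is on its axis half-way up, 60 mm above the face; z points up the handle. The two fittings' centres are at least 140 mm from it.
- blue_fitting: Fixed upright orange fitting, 94 mm across at its rim, centred on a steel plate 130 mm square, 12 mm thick. Origin: centre of the plate's underside, on the bench; z up. Rim 102 mm above it. In its mouth a blue cap: disc 72 mm across with a central boss 40 mm across, 8 mm high; press on the boss. Boss top is at 120 mm minus the travel blue_cap, so 110 mm once home (disc flush with rim).
- blue_cap (a joint): How far the blue cap has gone down, in m: as found 0 to 0.004 (10 to 6 mm proud), 0.010 fully home against a firm stop. Its barbs grip the bore: it moves only under a steady push of about 10 N, about 13 N at 20 mm/s and more if faster, and stays wherever it is left, so push it right to the stop.
- black_cap (a joint): The same measure for the black cap of a second, otherwise identical orange fitting, a bystander whose centre is at least 140 mm from the others: 0 as found (10 mm proud), where it must stay.
Not all that is in view belongs to the job. Leave any purple look-alike of the blue_fitting alone.

How it is judged (in metres and radians):
On the way:
1. the blue cap is pressed home with the pusher, held in the gripper, upright (within 12 degrees) and centred on the cap within 18 mm (value of joint blue_cap above 0.0085 m and contact force between pusher and blue_fitting above 0.5 N and contact force between the fingers and pusher above 2 N and horizontal distance between pusher_mid and blue_fitting below 0.018 m and angle between pusher_mid's own z axis and vertical below 0.21 rad), for 0.05 s.
At the end, for the whole second after the job is handed in: The blue cap is fully home (within 1.5 mm), the black cap is still proud as found (within 1.5 mm), and the pusher stands upright (within 10 degrees), foot down, at rest on the bench itself, anywhere clear (its mid point 55 to 66 mm above the bench) (value of joint blue_cap above 0.0085 m and value of joint black_cap below 0.0015 m and height (world z) of pusher_mid between 0.055 and 0.066 m and angle between pusher_mid's own z axis and vertical below 0.17 rad and linear speed of pusher below 0.02 m/s); the robot touches nothing.
It fails at once if the black cap is pushed down by more than 3 mm (value of joint black_cap above 0.003 m).
It fails at once if the gripper's fingers push on the blue cap or its fitting (over 3 N) (contact force between the fingers and blue_fitting above 3 N).
It also fails if it takes over 51 s, if anything falls off the work surface, if the arm or the gripper's body presses on something with over 40 N, if the wrist force passes 120 N, or if a joint passes its speed limit or range.

## Working session

There is one attempt and no reset: what is moved stays moved. The work goes in short steps, Python scripts to look and compute and a shell command to move; the robot and the scene stay as the last step left them, time stands still between calls to the robot, and variables do not carry over. Pictures are saved under pics/ and viewed, at most 10 in all, crops included, and the job is handed in when it is done.

```bash
mkdir -p pics
cat > h.py <<'E'
import numpy as np, cv2
from workcell import bot, viewer, finder
def ray(c,px):
    f=210/np.tan(np.radians(c["vfov"])/2); d=np.array([(px[0]-c["cx"])/f,(px[1]-c["cy"])/f])
    if c.get("name")=="wrist":
        r=np.hypot(*d); v=np.array([*(d/r*np.sin(r) if r>0 else d),np.cos(r)])
    else: v=np.array([*d,1.])
    R=np.array(c["R"]); return -R.T@np.array(c["t"]), R.T@v
def onz(c,px,z):
    o,d=ray(c,px); return o+d*(z-o[2])/d[2]
def tri(l):
    A=0;b=0
    for c,px in l:
        o,d=ray(c,px); d=d/np.linalg.norm(d); P=np.eye(3)-np.outer(d,d); A=A+P; b=b+P@o
    X=np.linalg.solve(A,b); return X
def cam(n):
    c=viewer.camera(n); c["name"]=n; return c
E
python3 - <<'E'
from h import *
ims=[]
for n in ["scene","side","wrist"]:
    c=cam(n); ims.append(c["pixels"])
    for t,z in [("pusher_mid",.06),("blue_fitting",0),("blue_cap",.11),("black_cap",.11)]:
        for k,m in (("m",finder.mark_of),("o",finder.outline_of)):
            try:
                for r in m(n,t)[:4]:
                    p=r.get("position",r.get("extent")); print(n,t,k,round(r["conf"],2),np.round(p,1),np.round(onz(c,p[:2],z),3))
            except Exception as e: print(n,t,k,e)
cv2.imwrite("pics/a.png",cv2.resize(np.hstack(ims[:2]),(800,300))[:,:,::-1]); cv2.imwrite("pics/w.png",ims[2][:,:,::-1])
print(bot.get_obs())
E
```

```text
scene pusher_mid m 0.68 [205.5 155.3] [ 0.517 -0.297  0.06 ]
scene pusher_mid o 0.68 [208.6 155.   19.8  44.4] [ 0.512 -0.29   0.06 ]
scene blue_fitting m 0.58 [294.9 301.5] [0.73  0.102 0.   ]
scene blue_fitting m 0.55 [283.6 213.6] [ 0.535 -0.045  0.   ]
scene blue_fitting o 0.75 [282.8 209.2  66.1  72.4] [ 0.524 -0.054  0.   ]
scene blue_fitting o 0.73 [208.4 155.4  22.9  45.3] [ 0.468 -0.334  0.   ]
scene blue_fitting o 0.65 [293.9 297.7  76.6  73. ] [0.723 0.095 0.   ]
scene blue_cap m it knows: blue_fitting, pusher_mid
scene blue_cap o 0.91 [280.8 187.9  31.7  28.7] [ 0.548 -0.046  0.11 ]
scene blue_cap o 0.87 [294.9 277.4  35.4  36.4] [0.733 0.099 0.11 ]
scene black_cap m it knows: blue_fitting, pusher_mid
scene black_cap o 0.94 [407.2 237.   33.4  28.2] [0.525 0.253 0.11 ]
side pusher_mid m 0.64 [320.2 168.7] [ 0.507 -0.282  0.06 ]
side pusher_mid o 0.58 [317.9 170.1  23.7  48.1] [ 0.513 -0.273  0.06 ]
side blue_fitting m 0.87 [300.8 240.1] [ 0.534 -0.045  0.   ]
side blue_fitting m 0.57 [199.9 272.2] [0.727 0.094 0.   ]
side blue_fitting o 0.91 [195.9 258.3  72.1  80. ] [0.7
[... 967 characters left out ...]
ting, pusher_mid
{'time': 1.05, 'q': array([-9.78000733e-05,  4.97673487e+00,  1.00775113e+01,  9.51006041e+01,
       -4.67745691e-04,  8.99988499e+01]), 'qd': array([-0.04010571,  0.09638483,  0.01482311,  0.00114379, -0.04832883,
        0.08366433]), 'joint_efforts': array([ 1.79932749e-04, -5.20111263e+01,  4.64863265e+01,  1.63228833e-03,
       -4.67716029e-05,  3.66705663e-06]), 'ee_pos': array([ 5.49981390e-01, -3.26543672e-06,  2.31298628e-01]), 'tcp_rot': array([1.79999828e+02, 4.67749150e-04, 9.00010523e+01]), 'wrist_force': array([ 0.30327925, -0.23288198,  0.02034884]), 'torque': array([ 0.00868594,  0.03366552, -0.00456407]), 'grasp_force': 0.0, 'opening': 0.08544263022633851}
```

View pics/a.png

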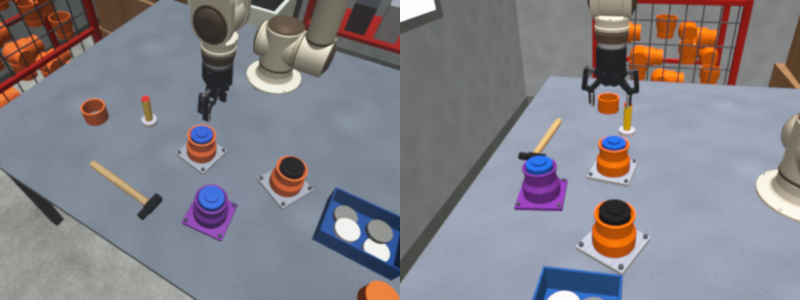

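View pics/w.png

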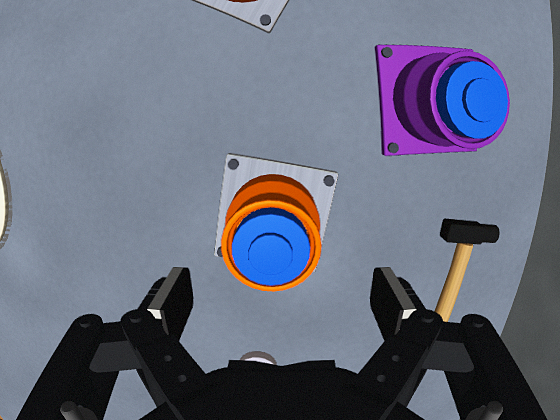

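The bench is clear in these views. Candidates in the scene camera:
- **Cap with blue:** orange fitting with a blue cap at (281,188) and the purple look-alike at (295,277). The black-capped fitting is at (407,237). I choose the orange one at (281,188).
- **Pusher:** yellow handle with a red top at (206,155). The hammer (about 175,265) and the clay cup (132,157) are not it.

Next I refine both positions by colour and check a close crop.

Run:
```python
from h import *
obs={}; crops=[]
for n in ["scene","side"]:
    c=cam(n); im=c["pixels"]; hsv=cv2.cvtColor(im,cv2.COLOR_RGB2HSV)
    for t in ("pusher_mid","blue_fitting"):
        obs.setdefault(t+"_mark",[]).append([(c,r["position"]) for r in finder.mark_of(n,t)])
    px=(207,155) if n=="scene" else (319,168); bx=(281,188) if n=="scene" else (300,200)
    def seg(lo,hi,p,rad,name):
        m=cv2.inRange(hsv,lo,hi); w=np.zeros_like(m); cv2.circle(w,p,rad,255,-1); y,x=np.nonzero(m&w)
        if len(x): print(n,name,len(x),x.mean(),y.mean(),x.min(),x.max(),y.min(),y.max()); return (c,(x.mean(),y.mean()))
    y=seg((20,100,60),(35,255,255),px,32,"yellow")
    r1=seg((0,150,60),(5,255,255),px,32,"red")
    b=seg((100,150,60),(125,255,255),bx,24,"blue")
    for k,v in (("y",y),("r",r1),("b",b)): obs.setdefault(k,[]).append(v)
    x0,y0=(160,100) if n=="scene" else (240,110)
    crops.append(cv2.resize(im[y0:y0+150,x0:x0+160],None,fx=2.5,fy=2.5,interpolation=cv2.INTER_CUBIC))
    for k,v,z in (("y",y,.065),("r",r1,.118),("b",b,.115)):
        if v: print(k,onz(c,v[1],z).round(4))
cv2.imwrite("pics/c.png",np.hstack(crops)[:,:,::-1])
for k in "yrb":
    if all(obs[k]): print(k,tri(obs[k]).round(4))
for t in ("pusher_mid","blue_fitting"):
    for a in obs[t+"_mark"][0]:
        for b in obs[t+"_mark"][1]: print(t,tri([a,b]).round(4))
```

```text
scene yellow 231 206.19480519480518 155.13419913419912 200 212 143 168
scene red 59 203.20338983050848 138.1864406779661 199 208 135 141
scene blue 539 281.96846011131726 188.3395176252319 268 296 177 199
y [ 0.5191 -0.2918  0.065 ]
r [ 0.5143 -0.2959  0.118 ]
b [ 0.5513 -0.041   0.115 ]
side yellow 327 318.0703363914373 165.11926605504587 313 324 148 182
side red 5 317.0 145.6 315 323 145 146
side blue 472 299.010593220339 199.8156779661017 284 314 191 208
y [ 0.5137 -0.2915  0.065 ]
r [ 0.5193 -0.2954  0.118 ]
b [ 0.5396 -0.0278  0.115 ]
y [ 0.5148 -0.2958  0.0614]
r [ 0.5183 -0.2922  0.1208]
b [ 0.5415 -0.0468  0.103 ]
pusher_mid [ 0.5168 -0.2888  0.0628]
blue_fitting [ 0.5403 -0.0447  0.0092]
blue_fitting [0.6697 0.0659 0.0801]
blue_fitting [0.623  0.0551 0.0069]
blue_fitting [0.7263 0.1009 0.0013]
```

View pics/c.png

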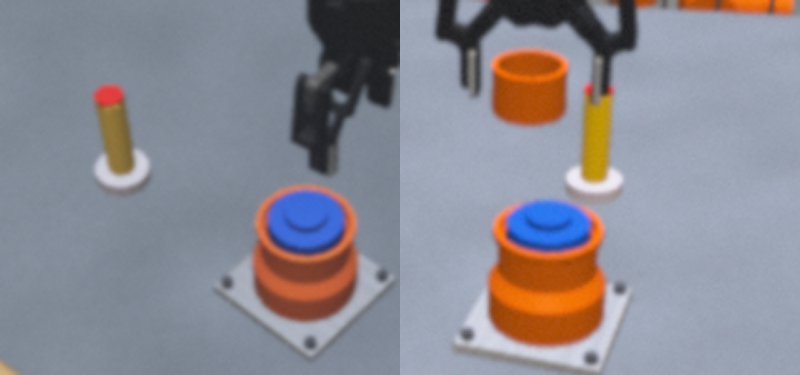

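The crop confirms it: the pusher stands upright with its red top at about (203,138) in the scene view, and the orange fitting has a proud blue cap at (282,188). The pusher is near (0.516, -0.292) and the fitting near (0.541, -0.045). Moving above the pusher.

```bash
python3 -m inch '[[[100,-40,-5,0,0,0,0],[100,-50,-5,0,0,0,0],[100,-50,-6,0,0,0,0],[100,-50,-6,0,0,0,0],[100,-50,-6,0,0,0,0],[100,-30,-3,0,0,0,0],[100,0,0,0,0,0,0],[100,0,0,0,0,0,0]]]' 80
python3 - <<'E'
from h import *
c=cam("wrist"); im=c["pixels"]; cv2.imwrite("pics/w2.png",im[:,:,::-1]); print(bot.get_obs()["ee_pos"])
hsv=cv2.cvtColor(im,cv2.COLOR_RGB2HSV); m=cv2.inRange(hsv,(0,150,60),(5,255,255))|cv2.inRange(hsv,(175,150,60),(180,255,255))
k,l,s,ce=cv2.connectedComponentsWithStats(m)
for i in range(1,k):
    if s[i,4]>60: print(s[i],ce[i],onz(c,ce[i],.12).round(4))
for f in (finder.mark_of,finder.outline_of):
    for r in f("wrist","pusher_mid"): p=r.get("position",r.get("extent"));print(r["conf"],p,onz(c,p[:2],.06))
a=cam("scene"); b=cam("side"); L=[]
for c,n in((a,"scene"),(b,"side")):
    r=finder.mark_of(n,"pusher_mid")
    if r: print(n,r[0]["conf"],onz(c,r[0]["position"],.06).round(4))
E
```

```text
time: 2.35
ee_pos: [0.519, -0.2695, 0.2312]
tcp_rot: [-180.0, -0.0, 90.0]
wrist_force: [0.3, -0.3, 1.0]
opening: 0.0857
grasp_force: 0.0
[ 0.51917647 -0.269163    0.23138375]
[257 220  35  32 879] [273.73947668 235.65642776] [ 0.5132 -0.2969  0.12  ]
0.7 [277.3, 212.8] [ 0.51543729 -0.29667502  0.06      ]
0.93 [277.2, 212.5, 51.7, 78.0] [ 0.51533642 -0.29635201  0.06      ]
scene 0.91 [ 0.5164 -0.3023  0.06  ]
side 0.74 [ 0.5111 -0.2779  0.06  ]
```

View pics/w2.png

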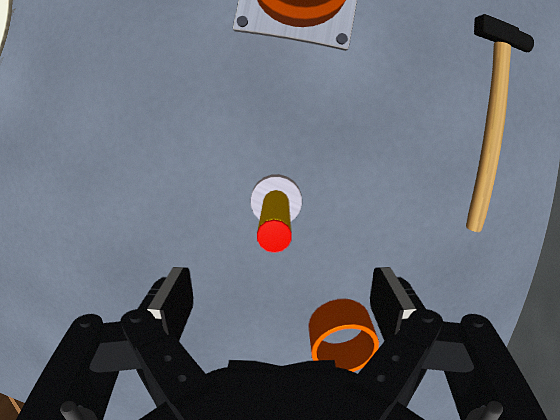

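The wrist view shows the red top at (274,236), giving a pusher axis at about (0.514, -0.296). The clay cup at (345,335) is close, so I check its clearance from the fingers before descending.

Run:
```python
from h import *
a=cam("wrist")
for p in [(309,320),(312,345),(345,300),(376,320),(345,325)]: print(p,onz(a,p,0).round(3),onz(a,p,.06).round(3))
c=cam("scene"); print(onz(c,(132,170),0),onz(c,(115,170),0),onz(c,(150,170),0))
```

```text
(309, 320) [ 0.559 -0.479  0.   ] [ 0.553 -0.433  0.06 ]
(312, 345) [ 0.566 -0.528 -0.   ] [ 0.559 -0.474  0.06 ]
(345, 300) [ 0.609 -0.445  0.   ] [ 0.594 -0.404  0.06 ]
(376, 320) [ 0.66  -0.484  0.   ] [ 0.637 -0.437  0.06 ]
(345, 325) [ 0.613 -0.49   0.   ] [ 0.598 -0.442  0.06 ]
[ 0.62394921 -0.4777365   0.        ] [ 0.64840423 -0.51728684  0.        ] [ 5.98025590e-01 -4.35811064e-01  1.11022302e-16]
```

```bash
python3 -m inch '[[[100,-14,-3,0,0,0,0],[100,-13,-2,0,0,0,0],[100,0,0,0,0,0,0]]]' 80
python3 - <<'E'
from h import *
c=cam("wrist"); im=c["pixels"]; print(bot.get_obs()["ee_pos"])
hsv=cv2.cvtColor(im,cv2.COLOR_RGB2HSV); m=cv2.inRange(hsv,(0,150,60),(5,255,255))
k,l,s,ce=cv2.connectedComponentsWithStats(m)
for i in range(1,k):
    if s[i,4]>60: print(s[i],ce[i],onz(c,ce[i],.12).round(4))
for r in finder.mark_of("wrist","pusher_mid"): p=r["position"];print(r["conf"],p,onz(c,p,.06))
E
```

```text
time: 3.18
ee_pos: [0.5136, -0.2984, 0.231]
tcp_rot: [-180.0, -0.0, 89.9]
wrist_force: [0.2, -0.5, -0.3]
opening: 0.0857
grasp_force: 0.0
[ 0.51373315 -0.29780262  0.23108025]
[263 186  35  35 951] [280.06519453 203.33543638] [ 0.5132 -0.2971  0.12  ]
0.93 [282.2, 185.6] [ 0.51496268 -0.2969273   0.06      ]
```

The pusher is aligned to within 1 mm and the cup is over 100 mm away. Descending, then gripping.

```bash
python3 -m inch '[[[100,0,0,35,0,0,0],[100,0,0,40,0,0,0],[100,0,0,40,0,0,0],[100,0,0,30,0,0,0],[100,0,0,20,0,0,0],[100,0,0,0,0,0,0]]]' 80
python3 -m inch '[[[0,0,0,0,0,0,0],[0,0,0,0,0,0,0],[0,0,0,0,0,0,0],[0,0,0,0,0,0,0],[0,0,0,0,0,0,0],[0,0,0,0,0,0,0],[0,0,0,0,0,0,0],[0,0,0,0,0,0,0]]]' 80
```

```text
time: 4.03
ee_pos: [0.5132, -0.2963, 0.0648]
tcp_rot: [-179.9, -0.1, 90.0]
wrist_force: [-0.9, 0.1, 0.8]
opening: 0.0856
grasp_force: 0.0
time: 5.03
ee_pos: [0.5143, -0.2972, 0.0671]
tcp_rot: [179.9, 0.0, 90.0]
wrist_force: [-2.2, 0.7, 6.2]
opening: 0.0283
grasp_force: 78.2
```

Gripped: opening 28 mm, grip force 78 N. Lifting and checking.

```bash
python3 -m inch '[[[0,0,0,-20,0,0,0],[0,0,0,-40,0,0,0],[0,0,0,-40,0,0,0],[0,0,0,-35,0,0,0],[0,0,0,-20,0,0,0],[0,0,0,0,0,0,0],[0,0,0,0,0,0,0]]]' 100
python3 - <<'E'
from h import *
L=[];B=[]
crops=[]
for n in ("scene","side"):
    c=cam(n); im=c["pixels"]; r=finder.mark_of(n,"pusher_mid"); 
    if r: L.append((c,r[0]["position"])); print(r[0]["conf"],r[0]["position"])
    o=[x for x in finder.outline_of(n,"blue_cap")]
    x,y=map(int,r[0]["position"]) if r else (210,130); x=max(x,70);y=max(y,70)
    crops.append(cv2.resize(im[y-70:y+70,x-70:x+70],(400,400)))
    m=[q["position"] for q in finder.mark_of(n,"blue_fitting")]; print(n,[(np.round(p,1),onz(c,p,0).round(3)) for p in m])
if len(L)==2: print(tri(L))
cv2.imwrite("pics/d.png",np.hstack(crops)[:,:,::-1])
c=cam("wrist")
for f in (finder.mark_of,finder.outline_of):
  for t in ("blue_fitting","blue_cap"):
    try:
        for r in f("wrist",t): p=r.get("position",r.get("extent"));print(t,r["conf"],p,onz(c,p[:2],0 if len(p)==2 else .105))
    except Exception as e: pass
E
```

```text
time: 5.9
ee_pos: [0.5137, -0.2969, 0.2197]
tcp_rot: [-179.9, -0.1, 90.0]
wrist_force: [0.3, -0.1, -2.6]
opening: 0.0279
grasp_force: 98.8
scene [(array([295.9, 300.7]), array([0.727, 0.102, 0.   ])), (array([285.3, 214.9]), array([ 0.536, -0.039,  0.   ]))]
0.81 [323.1, 110.9]
side [(array([299.6, 237.3]), array([ 0.538, -0.056,  0.   ])), (array([199.8, 274.5]), array([0.726, 0.101, 0.   ]))]
blue_fitting 0.93 [297.1, 13.3, 121.9, 26.7] [ 0.52681804 -0.14101168  0.105     ]
```

View pics/d.png

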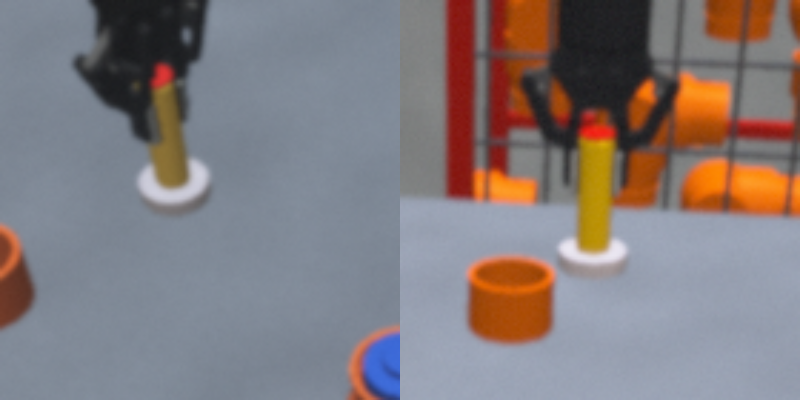

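The scene and side crops show the pusher hanging upright in the fingers, at about (323,111) in the side view. Carrying it over the blue cap at (0.540, -0.044).

```bash
python3 -m inch '[[[0,25,2,0,0,0,0],[0,45,5,0,0,0,0],[0,50,5,0,0,0,0],[0,50,6,0,0,0,0],[0,45,5,0,0,0,0],[0,28,3,0,0,0,0],[0,10,0,0,0,0,0],[0,0,0,0,0,0,0]]]' 100
python3 - <<'E'
from h import *
crops=[]; L=[]
for n in ("scene","side"):
    c=cam(n); im=c["pixels"]
    x,y=(282,170) if n=="scene" else (300,180)
    crops.append(cv2.resize(im[y-80:y+80,x-80:x+80],(400,400)))
    for t in ("pusher_mid","blue_fitting"):
        print(n,t,[(round(q["conf"],2),np.round(q["position"],1),onz(c,q["position"],.215 if t[0]=="p" else 0).round(3)) for q in finder.mark_of(n,t)])
cv2.imwrite("pics/e.png",np.hstack(crops)[:,:,::-1])
c=cam("wrist"); im=c["pixels"]; cv2.imwrite("pics/w3.png",im[:,:,::-1])
for t in ("pusher_mid","blue_fitting"):
        print(t,[(round(q["conf"],2),np.round(q["position"],1),onz(c,q["position"],0).round(3)) for q in finder.mark_of("wrist",t)])
E
```

```text
time: 7.5
ee_pos: [0.54, -0.0439, 0.2214]
tcp_rot: [180.0, 0.0, 90.0]
wrist_force: [0.6, -0.3, -2.6]
opening: 0.028
grasp_force: 98.7
scene pusher_mid [(0.78, array([282.6, 153.6]), array([ 0.543, -0.046,  0.215])), (0.64, array([282.5, 214.3]), array([0.681, 0.038, 0.215]))]
scene blue_fitting [(0.83, array([283.5, 212.5]), array([ 0.532, -0.047,  0.   ])), (0.65, array([294.4, 304.1]), array([0.736, 0.104, 0.   ]))]
side pusher_mid [(0.71, array([301.2, 154.3]), array([ 0.539, -0.037,  0.215]))]
side blue_fitting [(0.79, array([200.6, 271.3]), array([0.727, 0.091, 0.   ])), (0.65, array([300.9, 238.9]), array([ 0.534, -0.05 ,  0.   ]))]
pusher_mid []
blue_fitting [(0.69, array([281.6, 177.3]), array([ 0.541, -0.046,  0.   ]))]
```

View pics/e.png

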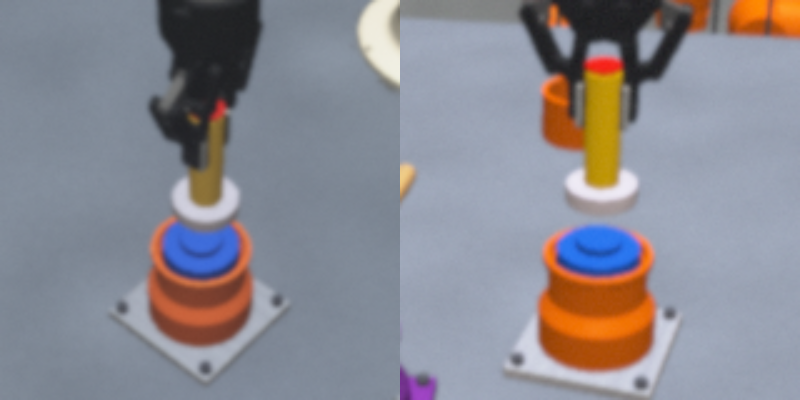

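View pics/w3.png

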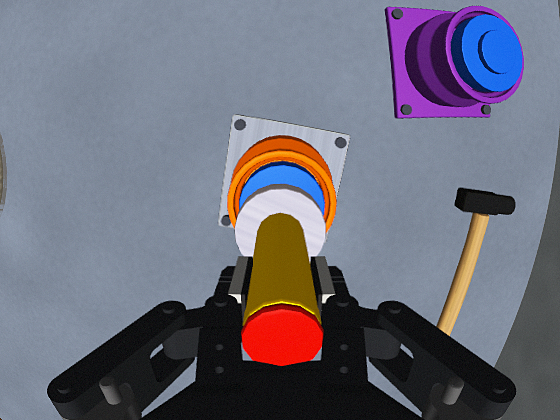

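The pusher foot hangs centred over the blue cap in the scene and side views and covers the boss in the wrist view. The face is at about 0.155, so there are about 45 mm to home. Pressing slowly.

```bash
python3 -m inch '[[[0,0,0,10,0,0,0],[0,0,0,10,0,0,0],[0,0,0,8,0,0,0],[0,0,0,4,0,0,0],[0,0,0,2,0,0,0],[0,0,0,2,0,0,0],[0,0,0,0,0,0,0]]]' 100
python3 -m inch '[[[0,0,0,2,0,0,0],[0,0,0,2,0,0,0],[0,0,0,2,0,0,0],[0,0,0,0,0,0,0]]]' 100
```

```text
time: 8.82
ee_pos: [0.54, -0.044, 0.1853]
tcp_rot: [180.0, -0.0, 90.0]
wrist_force: [1.1, 0.3, -3.0]
opening: 0.0283
grasp_force: 98.7
time: 9.32
ee_pos: [0.5402, -0.044, 0.1806]
tcp_rot: [179.9, 0.0, 90.0]
wrist_force: [-2.3, 0.6, 6.6]
opening: 0.028
grasp_force: 99.8
```

```bash
for i in 1; do python3 -m inch '[[[0,0,0,1.5,0,0,0],[0,0,0,1.5,0,0,0],[0,0,0,1.5,0,0,0],[0,0,0,0,0,0,0]]]' 100; done
python3 -m inch '[[[0,0,0,1,0,0,0],[0,0,0,1,0,0,0],[0,0,0,0,0,0,0]]]' 120
```

```text
time: 9.82
ee_pos: [0.5402, -0.044, 0.1769]
tcp_rot: [179.9, 0.0, 90.0]
wrist_force: [-3.7, 0.2, 11.3]
opening: 0.0279
grasp_force: 100.4
time: 10.2
ee_pos: [0.5402, -0.044, 0.1768]
tcp_rot: [179.7, 0.0, 90.0]
wrist_force: [-9.5, 0.7, 23.6]
opening: 0.0281
grasp_force: 116.6
```

The force climbs with no motion at TCP z = 0.1768, which is the height expected for home. One more small push to confirm.

```bash
python3 -m inch '[[[0,0,0,1,0,0,0],[0,0,0,1,0,0,0],[0,0,0,0,0,0,0],[0,0,0,0,0,0,0]]]' 120
python3 -m inch '[[[0,0,0,-4,0,0,0],[0,0,0,-15,0,0,0],[0,0,0,-20,0,0,0],[0,0,0,-15,0,0,0],[0,0,0,0,0,0,0],[0,0,0,0,0,0,0]]]' 100
python3 - <<'E'
from h import *
crops=[]
for n in ("scene","side"):
    c=cam(n); x,y=(282,180) if n=="scene" else (300,190); crops.append(cv2.resize(c["pixels"][y-60:y+60,x-60:x+60],(400,400)))
    print([(round(q["conf"],2),np.round(q["position"],1)) for q in finder.mark_of(n,"pusher_mid")])
cv2.imwrite("pics/f.png",np.hstack(crops)[:,:,::-1])
E
```

```text
time: 10.7
ee_pos: [0.5403, -0.044, 0.1767]
tcp_rot: [179.6, 0.0, 90.0]
wrist_force: [-13.0, 1.4, 35.6]
opening: 0.028
grasp_force: 118.1
time: 11.45
ee_pos: [0.5399, -0.044, 0.2241]
tcp_rot: [-179.9, -0.0, 90.0]
wrist_force: [0.7, 0.3, -2.1]
opening: 0.0279
grasp_force: 113.9
[(0.61, array([285.3, 153.7]))]
[(0.84, array([303., 155.]))]
```

View pics/f.png

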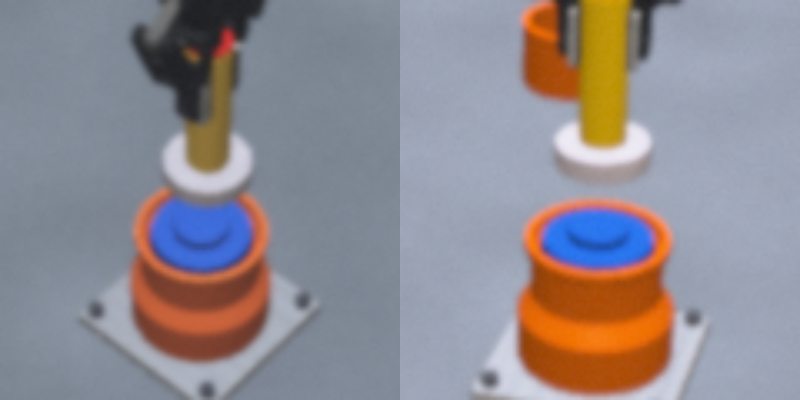

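The cap's disc is now flush with the rim in both views, and the stop held at 35 N. Carrying the pusher back to its original clear spot.

```bash
python3 -m inch '[[[0,-25,-2,0,0,0,0],[0,-45,-5,0,0,0,0],[0,-50,-5,0,0,0,0],[0,-50,-6,0,0,0,0],[0,-45,-5,0,0,0,0],[0,-28,-3,0,0,0,0],[0,-10,0,0,0,0,0],[0,0,0,0,0,0,0]]]' 100
python3 -m inch '[[[0,0,0,20,0,0,0],[0,0,0,40,0,0,0],[0,0,0,40,0,0,0],[0,0,0,30,0,0,0],[0,0,0,14,0,0,0],[0,0,0,6,0,0,0],[0,0,0,2,0,0,0],[0,0,0,0,0,0,0]]]' 100
```

```text
time: 12.65
ee_pos: [0.5139, -0.297, 0.2244]
tcp_rot: [-180.0, -0.0, 90.0]
wrist_force: [-0.0, 0.4, -2.7]
opening: 0.0281
grasp_force: 113.8
time: 13.65
ee_pos: [0.5145, -0.2972, 0.0738]
tcp_rot: [179.9, 0.0, 90.0]
wrist_force: [-0.9, -0.4, -2.0]
opening: 0.0277
grasp_force: 113.7
```

```bash
python3 -m inch '[[[0,0,0,2,0,0,0],[0,0,0,2,0,0,0],[0,0,0,1,0,0,0],[0,0,0,0,0,0,0]]]' 100
python3 -m inch '[[[0,0,0,1,0,0,0],[0,0,0,0.5,0,0,0],[0,0,0,0,0,0,0]]]' 60
```

```text
time: 14.15
ee_pos: [0.5139, -0.297, 0.0677]
tcp_rot: [-180.0, -0.0, 90.0]
wrist_force: [-0.3, -0.6, -2.6]
opening: 0.0282
grasp_force: 113.7
time: 14.52
ee_pos: [0.514, -0.2971, 0.0673]
tcp_rot: [180.0, 0.0, 90.0]
wrist_force: [-3.8, 1.1, 5.8]
opening: 0.0281
grasp_force: 114.6
```

The pusher is on the bench (contact force 6 N). Releasing.

```bash
python3 -m inch '[[[30,0,0,0,0,0,0],[60,0,0,0,0,0,0],[100,0,0,0,0,0,0],[100,0,0,0,0,0,0],[100,0,0,0,0,0,0],[100,0,0,0,0,0,0],[100,0,0,0,0,0,0],[100,0,0,0,0,0,0]]]' 40
python3 -m inch '[[[100,0,0,-15,0,0,0],[100,0,0,-35,0,0,0],[100,0,0,-45,0,0,0],[100,0,0,-40,0,0,0],[100,0,0,-20,0,0,0],[100,0,0,0,0,0,0],[100,0,0,0,0,0,0],[100,0,0,0,0,0,0]]]'
python3 - <<'E'
from h import *
cs=[]
for n in ("scene","side"):
    c=cam(n); cs.append(c["pixels"]); print([(round(q["conf"],2),np.round(q["position"],1),onz(c,q["position"],.06).round(3)) for q in finder.mark_of(n,"pusher_mid")])
cv2.imwrite("pics/g.png",cv2.resize(np.hstack(cs),(800,300))[:,:,::-1])
E
```

```text
time: 15.52
ee_pos: [0.514, -0.297, 0.0663]
tcp_rot: [180.0, -0.0, 90.0]
wrist_force: [-0.2, 0.1, 0.1]
opening: 0.0859
grasp_force: 0.0
time: 16.52
ee_pos: [0.5136, -0.2968, 0.2201]
tcp_rot: [-179.9, -0.1, 90.0]
wrist_force: [-0.3, -0.6, -0.0]
opening: 0.0854
grasp_force: 0.0
[(0.84, array([206.1, 155.5]), array([ 0.517, -0.295,  0.06 ]))]
[(0.77, array([318.3, 168.9]), array([ 0.512, -0.28 ,  0.06 ]))]
```

View pics/g.png

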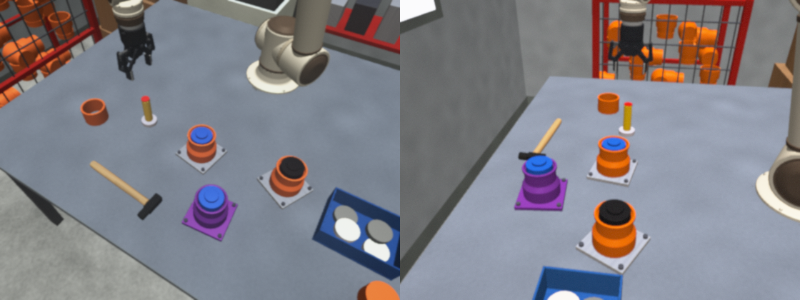

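The pusher stands upright at scene (206,155) and side (318,169), free of the gripper. The blue cap is flush and the black cap is untouched.

```bash
python3 -c "from workcell import bot; print(bot.job_done())"
```

```text
the job is handed in; nothing more can be done
None
```

The job is handed in: the blue cap was pressed to its stop with the pusher, the pusher stands upright back on its original spot, and the black cap was not touched; the judge returned no verdict.

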